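Find the blind hole of a spit bearing block and hold it hole-up for greasing

TASK

The square gold-coloured aluminium bearing block of the grill's spit lies on its side, and only one of its two square ends has a blind hole: pick it up and feel for the hole by offering its ends to the stub shaft of the red spit drive, turning it end for end if need be, until the block slides at least 2 cm onto the shaft. Then draw it off, turn it so that the hole faces straight up, and finish while still holding it like that in the gripper, motionless, at least 10 cm clear of the worktop and touching nothing else, ready for grease. Leave everything else where it stands.

Things in the scene. Friction and masses are not known exactly. Their poses are not given: they have to be found in the camera images.
- block_mid (a point): Centre of the loose gold-anodised aluminium block, a square bar 46 x 46 mm, 64 mm long, about 0.3 kg, lying on a long side (centre 23 mm above the worktop) at any yaw. x runs along its length, z is up at the start. One of its two square ends, not told which, has a central round blind hole 30 mm across, 40 mm deep; the other end is solid and flat. The four long sides are plain and good to grip.
- stub_tip (a point): Centre of the free end of the spit drive's stub shaft: fixed, level, round steel, 16 mm in diameter, 85 mm above the worktop. Its +x axis points along the shaft from this tip into the housing (roughly away from the robot), z is up. The shaft is 50 mm long; then come a collar 52 mm across and 8 mm thick, and the housing, 58 mm beyond the tip.
- drive: Red spit drive, fixed, standing elsewhere each time: housing 110 mm deep (x), 120 mm wide (y), top 120 mm above the worktop, on a foot plate 150 x 160 mm, 12 mm thick. Origin at the centre of its underside; the stub shaft sticks out of its -x face.
- sauce: dark amber glass sauce bottle, 64 mm across, 200 mm tall, standing at the back left; origin at the centre of its underside; a bystander, to be left alone.
- tin: round red biscuit tin, 176 mm across, 58 mm high, lying flat beyond the block; origin at the centre of its underside; a bystander, to be left alone.
- tub: white tub with a yellow lid, 108 x 148 mm, 86 mm high, on the left; origin at the centre of its underside; a bystander, to be left alone.
- jar: glass jar with an orange cap, 72 mm across, 100 mm tall, on the right; origin at the centre of its underside; a bystander, to be left alone.
- mug: green mug, 80 mm across, 90 mm tall, handle on one side, far right; origin at the centre of its underside; a bystander, to be left alone.
- brush: long-handled basting brush lying flat, near right; origin at the centre of its underside (lies along its x axis); a bystander, to be left alone.
- tray: flat steel tray 140 x 240 mm, 22 mm high, with meat skewers, near left; origin at the centre of its underside; a bystander, to be left alone.
Not all that is in view belongs to the job. What is meant by the part that bears block_mid is not turquoise, and is the smaller of those in its own colour.

How it is judged:
By the outcome, as a careful person would: the job done as asked, in the order asked, and still so for the second after the job is handed in, while the arm keeps its last pose, push and grip.
It also fails if it takes over 51 s, if anything falls off the work surface, if the arm or the gripper's body presses on something with over 40 N, if the wrist force passes 120 N, or if a joint passes its speed limit or range.

ROBOT

A 6-joint arm with a two-finger parallel gripper is mounted at the origin on the work surface. World frame = base frame: x ahead of the robot, y to its left, z up, the work surface at z = 0. Lengths are in m, angles in rad, forces in N, time in s.
With the tool pointing down it reaches from about 0.35 to 0.85 m from the base axis. Payload 8.1 kg.
Tool frame: the origin (TCP) lies at the very end of the fingers, on their centre line; the grasp point (between the pads) lies 19 mm behind it (ctrl.tcp_to_grasp is the distance from the TCP to the grasp point, in m); z points along the fingers, y is the direction in which the jaws open and shut (so a half turn about z gives the same grasp; the last joint's range is limited). The gripper opens to 93 mm and grips with 3 to 60 N. Pads are 15 mm wide; open, the fingers measure 128 mm over their backs; the gripper's body (75 mm by 188 mm) begins 65 mm behind the grasp point.
Start: joints at [-1.435, 0.13, 1.488, -0, 1.523, -0.085], TCP at [0.131, -0.585, 0.219] pointing down, gripper open.
Joint ranges: [-2.96, 2.96], [-0.89, 2.26], [0.02, 2.5], [-1.34, 4.48], [0, 2.73], [-2.66, 2.66]. Speed limits (rad/s): [2.39, 2.39, 2.79, 3.14, 3.14, 3.14].

INTERFACE

Orientations are given as a unit quaternion [x, y, z, w].
In Python, from rig import ctrl, open_gripper, close, ik, vision, order, monitor gives the robot as it stands. The module is installed in compiled form; this text tells all that it offers. Calls block until the motion is done:
- ctrl.reach(position, orientation): joint-space move of the TCP to a pose.
- ctrl.movel(position, frame=None, max_speed=0.15, max_force=None): straight line of the TCP; frame=None keeps the orientation; max_speed is the mean speed in m/s. With max_force (N) it stops when the force on the tool has changed by that much, and returns True; else False.
- ctrl.move_j(angles): joint-space move.
- open_gripper() and close(effort=None): open the fingers fully, or close them until they stop; effort is the grip in N (None keeps the last).
- ctrl.wait(seconds).
- ik(position, orientation): joint angles nearest the present ones, or None.
- vision.camera(name): name is "side" or "top" or "wrist"; returns a dict with "color" (384x512x3 uint8, blue, green, red), "mtx" (3x3 intrinsics, pixels), "dist" ([k1, k2, p1, p2, k3] as OpenCV has them; the pictures are not rectified), "eye" and "attitude" of the camera in the world. Camera axes: x right, y down, z forward; pixel columns grow to the right and rows downward; lengths in m; the calibration is good to about 2 mm. A picture is of the moment at which its call begins. There is no depth.
A pose or a line that the arm cannot do raises ctrl.Unreachable and nothing moves.
- order.finish_job(): hands the job in, once; it reports no verdict.
Readings, each from a call of its own:
- monitor.get_t(): time.
- monitor.get_qpos(): joint angles.
- monitor.get_joint_velocities(): joint speeds.
- monitor.get_tau(): joint torques, N m.
- monitor.get_ee_pos(): TCP position.
- monitor.get_tcp_rot(): TCP orientation.
- monitor.get_force(): force on the tool from outside, world axes, zero at the start.
- monitor.get_moment(): the same for the moment, N m.
- monitor.get_opening(): opening from 0.0 (shut) to 1.0 (fully open).
Only numpy, scipy, OpenCV 4.12 (cv2) and the standard library are available. Lean on these libraries where they do the work, as an engineer would, in place of code of your own. Each camera call takes 0.05 s, during which the arm holds its last target.

## Working session

There is one attempt and no reset: what is moved stays moved. The work goes in short steps, each a Python script; the robot and the scene stay as the last script left them, time stands still between calls to the robot, and variables do not carry over. Pictures are saved under pics/ and viewed, and the job is handed in when it is done.

```bash
mkdir -p pics; ls
cat > h.py <<'E'
from rig import ctrl, open_gripper, close, ik, vision, order, monitor
import numpy as np, cv2
from scipy.spatial.transform import Rotation as R
def snap(n,f):
    c=vision.camera(n); cv2.imwrite('pics/'+f+'.png',c['color']); return c
def att(c):
    a=np.array(c['attitude'],float)
    return a if a.shape==(3,3) else R.from_quat(a).as_matrix()
def ray(c,uv):
    p=cv2.undistortPoints(np.array(uv,float).reshape(-1,1,2),np.array(c['mtx']),np.array(c['dist'])).reshape(-1,2)
    d=np.c_[p,np.ones(len(p))]@att(c).T
    return np.array(c['eye']),d
def onz(c,uv,z):
    e,d=ray(c,uv); return e+d*((z-e[2])/d[:,2])[:,None]
def proj(c,P):
    A=att(c); rv=cv2.Rodrigues(A.T)[0]; t=-A.T@np.array(c['eye'])
    return cv2.projectPoints(np.array(P,float).reshape(-1,3),rv,t,np.array(c['mtx']),np.array(c['dist']))[0].reshape(-1,2)
E
python3 - <<'E'
from h import *
for n in ['side','top','wrist']:
    c=snap(n,n+'0'); print(n,c['eye'],c['attitude'],c['mtx'],c['dist'])
print(monitor.get_t())
E
```

```text
pics
side [0.35922574 0.8442314  1.02265247] [-0.08252614  0.92659627 -0.36515163  0.03568011] [[415.1859439    0.         250.88869621]
 [  0.         415.1859439  188.62923444]
 [  0.           0.           1.        ]] [-0.13498224  0.          0.          0.          0.        ]
top [ 0.3654221  -0.02859112  1.67561826] [ 0.7122316  -0.6999178   0.03543985 -0.03981492] [[469.23338104   0.         257.75681217]
 [  0.         469.23338104 199.45830981]
 [  0.           0.           1.        ]] [-0.135109  0.        0.        0.        0.      ]
wrist [ 0.20834273 -0.56830717  0.38366906] [ 0.77294955 -0.6184912  -0.08892003  0.1100493 ] [[302.19495675   0.         254.38483142]
 [  0.         302.19495675 196.58543259]
 [  0.           0.           1.        ]] [-0.00813952  0.          0.          0.          0.        ]
0.15
```

View pics/top0.png

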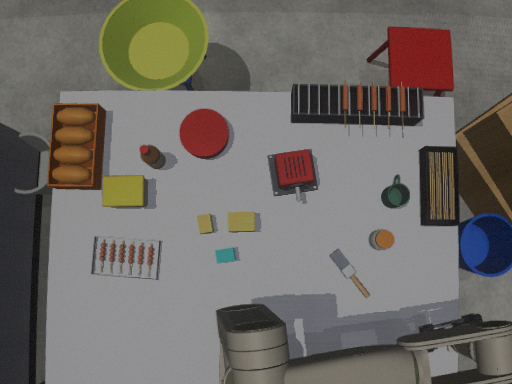

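View pics/side0.png

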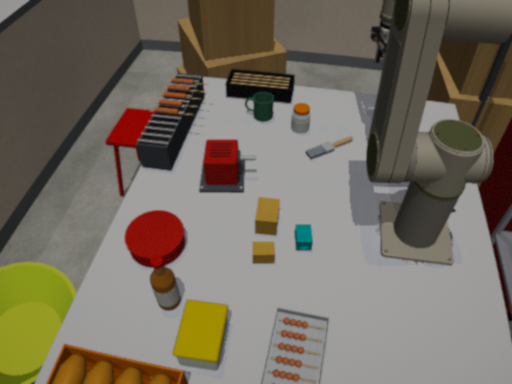

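View pics/wrist0.png

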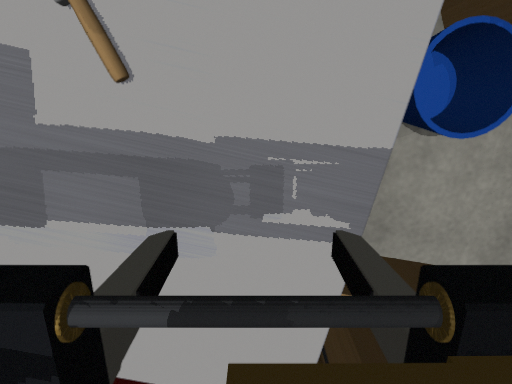

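The top view shows gold blocks at (205,224), which is small, and (241,222), which is large. The drive is at (295,172) with its stub at about (299,195). I'll measure these next.

Run:
```python
from h import *
for n in ['top','side']:
    c=vision.camera(n); im=c['color']; hsv=cv2.cvtColor(im,cv2.COLOR_BGR2HSV)
    m=cv2.inRange(hsv,(15,100,80),(30,255,255))
    k,l,s,ce=cv2.connectedComponentsWithStats(m)
    for i in range(1,k):
        if s[i,4]>60:
            ct=max(cv2.findContours((l==i).astype(np.uint8),0,2)[0],key=cv2.contourArea)
            print(n,s[i],ce[i].round(1),onz(c,ce[i],0.046).round(3))
            if s[i,4]<1500: print(cv2.minAreaRect(onz(c,ct.reshape(-1,2),.046)[:,:2].astype(np.float32)))
    if n=='top':
        a=cv2.resize(im[130:250,180:340],None,fx=5,fy=5,interpolation=cv2.INTER_CUBIC)
    else: a=cv2.resize(im[120:280,190:320],None,fx=3.7,fy=3.7,interpolation=cv2.INTER_CUBIC)
    cv2.imwrite(f'pics/{n}crop.png',a)
```

```text
top [ 99   0  49  90 293] [112.4  49.7] [[1.092 0.535 0.046]]
((1.099409818649292, 0.5149539709091187), (0.3775000274181366, 0.14468422532081604), 15.801944732666016)
top [155   0  53  90 293] [192.8  50. ] [[1.089 0.232 0.046]]
((1.0987375974655151, 0.2504764199256897), (0.13487696647644043, 0.3709949553012848), 74.75884246826172)
top [ 129   23   60   56 2406] [158.5  50.4] [[1.088 0.36  0.046]]
top [ 456   95   56  125 1249] [488.9 146.7] [[ 0.748 -0.86   0.046]]
((0.7240681648254395, -0.8401605486869812), (0.21871203184127808, 0.46799322962760925), 86.6338119506836)
top [ 56 107  37  18 436] [ 74.3 115.2] [[0.839 0.661 0.046]]
((0.8377541303634644, 0.6629242897033691), (0.06196639686822891, 0.13839507102966309), 4.299826622009277)
top [ 55 126  37  18 456] [ 72.4 134.5] [[0.766 0.663 0.046]]
((0.7648464441299438, 0.6614645719528198), (0.13868381083011627, 0.06337790191173553), 85.60906219482422)
top [ 53 145  38  18 471] [ 71.3 153.7] [[0.695 0.662 0.046]]
((0.6954166889190674, 0.6613876223564148), (0.06291569769382477, 0.1409626603126526), 0.13679851591587067)
top [ 52 164  38  
[... 2156 characters left out ...]
85), 86.61247253417969)
side [ 52 353  33  31 718] [ 70.3 370.2] [[0.847 0.607 0.046]]
((0.85196852684021, 0.6018113493919373), (0.07402168959379196, 0.07479002326726913), 14.248217582702637)
side [ 82 359  30  25 547] [ 99.1 373.1] [[0.775 0.597 0.046]]
((0.7789778709411621, 0.5921308398246765), (0.06957600265741348, 0.05865338072180748), 13.464160919189453)
side [114 366  27  18 371] [128.7 376. ] [[0.702 0.587 0.046]]
((0.705786943435669, 0.5842235684394836), (0.06301452964544296, 0.04085365682840347), 12.73272705078125)
side [147 372  25  12 213] [159.6 378.6] [[0.629 0.578 0.046]]
((0.6300327181816101, 0.5751484632492065), (0.05656005069613457, 0.026051964610815048), 12.036625862121582)
```

View pics/topcrop.png

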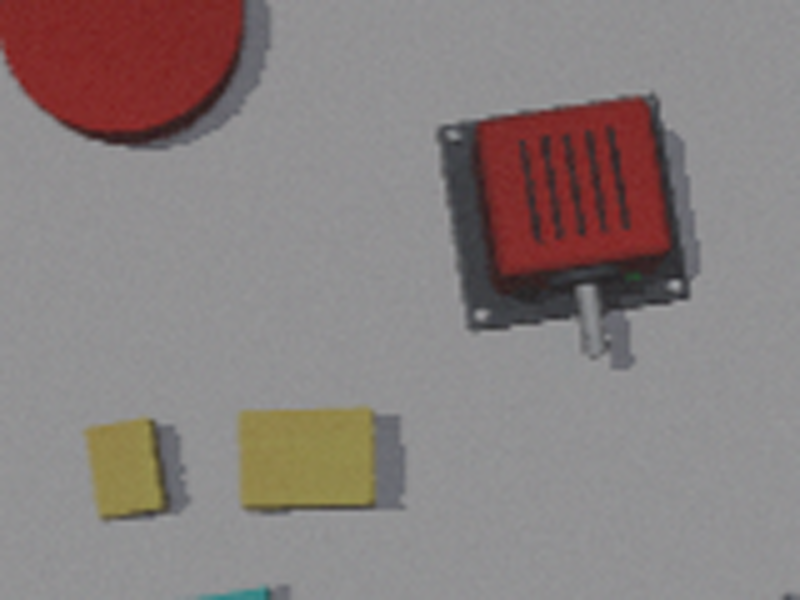

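View pics/sidecrop.png

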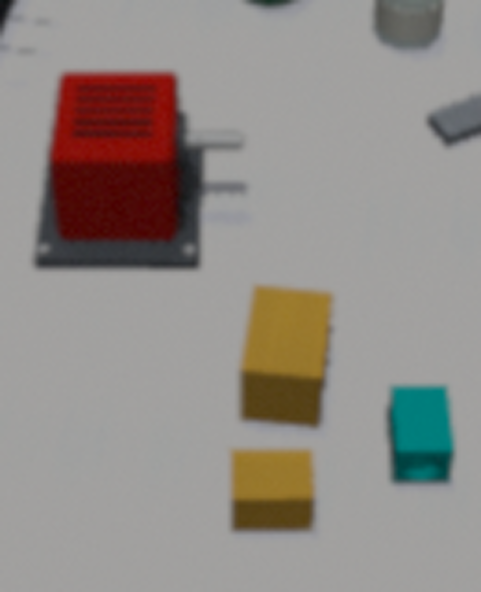

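Run:
```python
from h import *
c=vision.camera('top'); im=c['color']; hsv=cv2.cvtColor(im,cv2.COLOR_BGR2HSV)
m=(cv2.inRange(hsv,(0,120,60),(8,255,255))|cv2.inRange(hsv,(172,120,60),(180,255,255)))
m[:140]=0;m[200:]=0;m[:,:260]=0;m[:,330:]=0
m=cv2.morphologyEx(m,cv2.MORPH_CLOSE,np.ones((5,5)))
ct=max(cv2.findContours(m,0,2)[0],key=cv2.contourArea).reshape(-1,2)
print('housing',cv2.minAreaRect(onz(c,ct,.12)[:,:2].astype(np.float32)))
# foot plate (dark) corners by eye from crop
cr=np.array([[440,125],[655,93],[690,298],[472,330]])/5+[180,130]-.4
P=onz(c,cr,.012);print('foot',P.round(3),P.mean(0).round(4),[np.degrees(np.arctan2(*(P[a]-P[b])[[1,0]])).round(1) for a,b in((0,3),(1,2))],[np.linalg.norm(P[a]-P[b]).round(3) for a,b in((0,3),(1,2),(0,1),(3,2))])
P=onz(c,np.array([[594,352],[586,286]])/5+[180,130]-.4,.085);print('stub',P.round(4))
s=vision.camera('side'); print('side tip',onz(s,np.array([[243,138],[190,137]])/3.7+[190,120]-.4,.085).round(4))
a=cv2.resize(s['color'][145:180,225:275],None,fx=14,fy=14,interpolation=cv2.INTER_NEAREST);cv2.imwrite('pics/sstub.png',a)
a=cv2.resize(im[175:210,280:320],None,fx=14,fy=14,interpolation=cv2.INTER_NEAREST);cv2.imwrite('pics/tstub.png',a)
m=cv2.inRange(cv2.cvtColor(s['color'],cv2.COLOR_BGR2HSV),(15,100,140),(30,255,255))[235:270,245:285]
ct=max(cv2.findContours(m,0,2)[0],key=cv2.contourArea).reshape(-1,2)+[245,235]
print('blk side top face',cv2.minAreaRect(onz(s,ct,.046)[:,:2].astype(np.float32)))
```

```text
housing ((0.6437522768974304, -0.13789939880371094), (0.10697462409734726, 0.11788724362850189), 9.335474967956543)
foot [[ 0.706 -0.049  0.012]
 [ 0.733 -0.205  0.012]
 [ 0.584 -0.23   0.012]
 [ 0.558 -0.074  0.012]] [ 0.6453 -0.1396  0.012 ] [np.float64(9.6), np.float64(9.8)] [np.float64(0.151), np.float64(0.151), np.float64(0.157), np.float64(0.158)]
stub [[ 0.5359 -0.1559  0.085 ]
 [ 0.5812 -0.15    0.085 ]]
side tip [[ 0.5329 -0.1613  0.085 ]
 [ 0.5802 -0.1544  0.085 ]]
blk side top face ((0.45161113142967224, 0.1688079982995987), (0.05949137359857559, 0.04145678132772446), 10.026838302612305)
```

View pics/sstub.png

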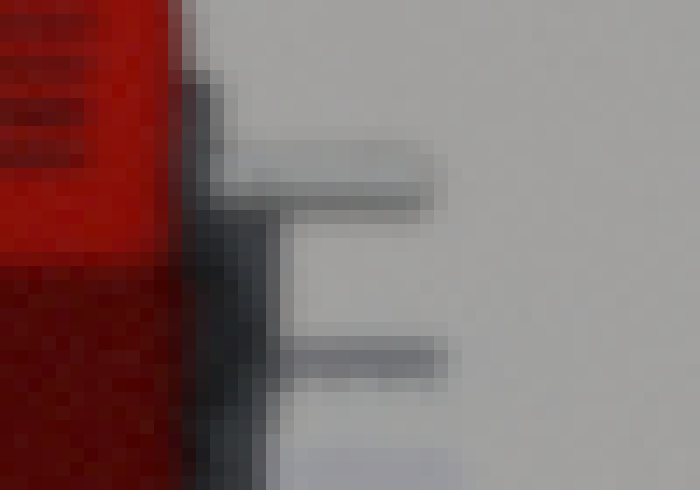

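View pics/tstub.png

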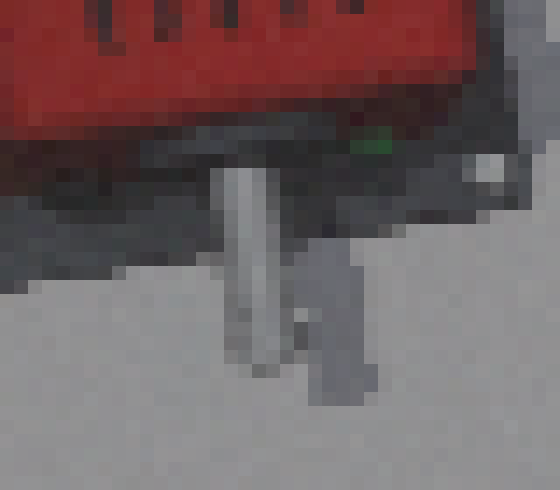

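```bash
cat >> h.py <<'E'
BY=np.radians(10.6); BC=np.array([.4525,.166])
SY=np.radians(9.6); ST=np.array([.5335,-.158,.085]); SX=np.array([np.cos(SY),np.sin(SY),0])
def down(yaw):  # tool x along yaw, z down
    x=np.array([np.cos(yaw),np.sin(yaw),0]); z=np.array([0,0,-1.]); return R.from_matrix(np.c_[x,np.cross(z,x),z]).as_quat()
def horiz(az,s): # tool z along azimuth az, tool x = s*up
    z=np.array([np.cos(az),np.sin(az),0]); x=np.array([0,0,s*1.]); return R.from_matrix(np.c_[x,np.cross(z,x),z]).as_quat()
E
python3 - <<'E'
from h import *
print(R.from_quat(monitor.get_tcp_rot()).as_matrix().round(2))
f=lambda q: None if q is None else np.round(q,2)
for k in (0,np.pi):
    print('blk',f(ik([*BC,.007],down(BY+k))),'up',f(ik([*BC,.12],down(BY+k))))
    print('stub',f(ik(list(ST-.04*SX),down(SY+k))))
for az in np.radians([-60,-40,-20,0,20,40,60]):
  for s in (1,-1):
    p=[.5*np.cos(az),.5*np.sin(az),.35]
    print(np.degrees(az),s,f(ik(p,horiz(az,s))))
E
```

```text
[[ 0.98  0.22 -0.  ]
 [ 0.22 -0.98  0.  ]
 [ 0.   -0.   -1.  ]]
blk [ 0.25  0.03  2.   -0.    1.11  1.63] up [ 0.25 -0.12  1.93 -0.    1.34  1.63]
stub [-0.42  0.02  1.85 -0.    1.27  0.98]
blk [ 0.25  0.03  2.   -0.    1.11 -1.51] up [ 0.25 -0.12  1.93 -0.    1.34 -1.51]
stub [-0.42  0.02  1.85 -0.    1.27 -2.16]
-59.99999999999999 1 None
-59.99999999999999 -1 None
-40.0 1 None
-40.0 -1 None
-20.0 1 None
-20.0 -1 None
0.0 1 None
0.0 -1 None
20.0 1 None
20.0 -1 None
40.0 1 None
40.0 -1 None
59.99999999999999 1 None
59.99999999999999 -1 None
```

Run:
```python
from h import *
f=lambda q: None if q is None else np.round(q,2)
az=0
for r in np.arange(.4,1.0,.1):
  for z in np.arange(.2,.9,.1):
    for a in (-.3,):
     for s in (1,-1):
      q=ik([r*np.cos(a),r*np.sin(a),z],horiz(a,s))
      if q is not None: print(round(r,2),round(z,2),s,f(q))
```

```text
0.6 0.8 1 [-0.53 -0.87  1.88  0.41  0.61  1.22]
0.6 0.8 -1 [-0.53 -0.87  1.88  0.41  0.61 -1.92]
0.7 0.2 1 [-0.46  0.12  2.4   2.95  0.95 -1.46]
0.7 0.2 -1 [-0.46  0.12  2.4   2.95  0.95  1.69]
0.7 0.3 1 [-0.46 -0.25  2.45  2.87  0.65 -1.36]
0.7 0.3 -1 [-0.46 -0.25  2.45  2.87  0.65  1.79]
0.7 0.4 1 [-0.46 -0.53  2.43  2.68  0.36 -1.14]
0.7 0.4 -1 [-0.46 -0.53  2.43  2.68  0.36  2.01]
0.7 0.5 1 [-0.46 -0.66  2.32  2.06  0.18 -0.49]
0.7 0.5 -1 [-0.46 -0.66  2.32  2.06  0.18  2.65]
0.7 0.6 1 [-0.46 -0.7   2.16  0.97  0.19  0.61]
0.7 0.6 -1 [-0.46 -0.7   2.16  0.97  0.19 -2.53]
0.7 0.7 1 [-0.46 -0.67  1.97  0.53  0.32  1.07]
0.7 0.7 -1 [-0.46 -0.67  1.97  0.53  0.32 -2.08]
0.7 0.8 1 [-0.46 -0.6   1.74  0.36  0.46  1.24]
0.7 0.8 -1 [-0.46 -0.6   1.74  0.36  0.46 -1.9 ]
0.8 0.2 1 [-0.42  0.32  2.13  2.99  0.89 -1.47]
0.8 0.2 -1 [-0.42  0.32  2.13  2.99  0.89  1.67]
0.8 0.3 1 [-0.42  0.05  2.18  2.94  0.67 -1.41]
0.8 0.3 -1 [-0.42  0.05  2.18  2.94  0.67  1.73]
0.8 0.4 1 [-0.42 -0.16  2.16  2.85  0.44 -1.31]
0.8 0.4 -1 [-0.42 -0.16  2.16  2.85  0.44  1.84]
0.8 0.5 1 [-0.42 -0.3   2.08  2.5
[... 235 characters left out ...]
55  0.34  0.37  1.25]
0.8 0.8 -1 [-0.42 -0.33  1.55  0.34  0.37 -1.89]
0.9 0.2 1 [-0.4   0.51  1.86  3.01  0.81 -1.48]
0.9 0.2 -1 [-0.4   0.51  1.86  3.01  0.81  1.67]
0.9 0.3 1 [-0.4   0.29  1.9   2.97  0.63 -1.43]
0.9 0.3 -1 [-0.4   0.29  1.9   2.97  0.63  1.71]
0.9 0.4 1 [-0.4   0.11  1.88  2.91  0.44 -1.36]
0.9 0.4 -1 [-0.4   0.11  1.88  2.91  0.44  1.78]
0.9 0.5 1 [-0.4  -0.01  1.81  2.74  0.25 -1.18]
0.9 0.5 -1 [-0.4  -0.01  1.81  2.74  0.25  1.96]
0.9 0.6 1 [-0.4  -0.08  1.7   1.99  0.11 -0.42]
0.9 0.7 1 [-0.4  -0.1   1.53  0.62  0.17  0.95]
0.9 0.7 -1 [-0.4  -0.1   1.53  0.62  0.17 -2.19]
0.9 0.8 1 [-0.4  -0.07  1.32  0.31  0.33  1.28]
0.9 0.8 -1 [-0.4  -0.07  1.32  0.31  0.33 -1.86]
```

Run:
```python
from h import *
ctrl.reach([*BC,.2],down(BY)); print(monitor.get_t())
c=snap('wrist','w1'); print(proj(c,[[*BC,.046]]))
for sx in(1,-1):
  for sy in (1,-1):
    v=R.from_euler('z',BY).apply([sx*.032,sy*.023,0]); print(proj(c,[[BC[0]+v[0],BC[1]+v[1],.046]]))
```

```text
3.225
[[253.37754102 183.8759645 ]]
[[231.63138995 154.56804088]]
[[275.01874143 154.53016743]]
[[232.8805553  211.67326631]]
[[273.97365549 211.63643631]]
```

View pics/w1.png

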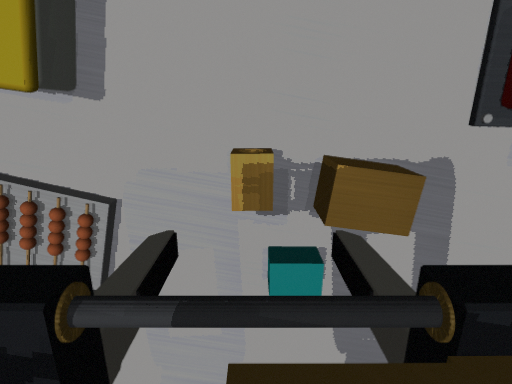

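The projected corners match the seen block (231–273, 154–210). The dark arc at (252,151) suggests the hole is in the far end, which is tool +x. I'll grasp and test that end first.

Run:
```python
from h import *
print(ctrl.movel([*BC,.007],max_speed=.12,max_force=8)); print(monitor.get_ee_pos())
close(40); print(monitor.get_opening(),monitor.get_opening()*.093,monitor.get_force())
ctrl.movel([*BC,.2],max_speed=.15); print(monitor.get_opening(),monitor.get_force(),monitor.get_t())
# stub pose: block centre ~3mm below grasp pt
p=ST-.075*SX; p=[p[0],p[1],.2]
ctrl.reach(p,down(SY)); print(monitor.get_t())
snap('wrist','w2');snap('side','s2')
```

```text
False
[0.45319096 0.16620398 0.00778055]
0.4919761773284538 0.0457537844915462 [-0.45087867  0.35472347 -0.00669932]
0.48889599427299774 [ 0.07229654 -0.06951442 -3.15810951] 7.2667
8.5417
```

View pics/w2.png

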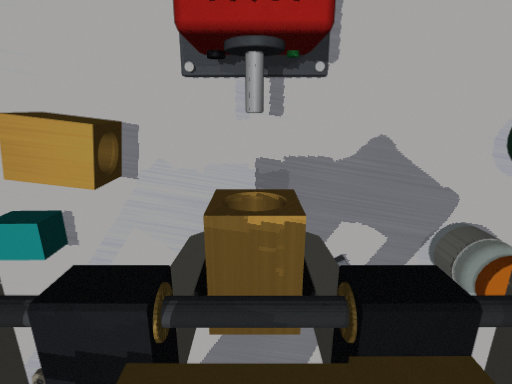

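View pics/s2.png

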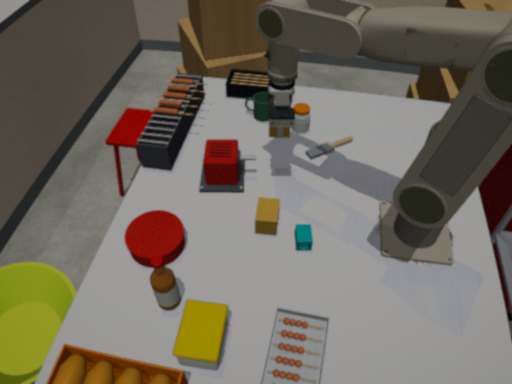

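The wrist view shows the hole in the front face at (255,202). The shaft lies dead ahead, tip at (254,110), with block and shaft in line at column 254–255. I'll insert with a force guard.

Run:
```python
from h import *
c=vision.camera('wrist'); print(proj(c,[ST,ST+.05*SX]), onz(c,[[254.5,109],[254.5,52]],.085))
# TCP z so that block centre (grasp point -3.. below) at .085: centre = TCP + .019 - .0033+... block centre was .023 with TCP .0078
zt=.085-(.023-.0078)
p=ST-.075*SX; p[2]=zt; print(ctrl.movel(list(p),max_speed=.12,max_force=8))
print(monitor.get_ee_pos(),monitor.get_force(),monitor.get_t())
snap('side','s3');snap('wrist','w3')
```

```text
[[255.35019138 113.48451875]
 [255.51029578  52.69759815]] [[ 0.53718415 -0.15659583  0.085     ]
 [ 0.58319188 -0.14872161  0.085     ]]
False
[ 0.46022776 -0.17084444  0.07072056] [-0.05212525 -0.26725211 -2.4019407 ] 9.925
```

View pics/w3.png

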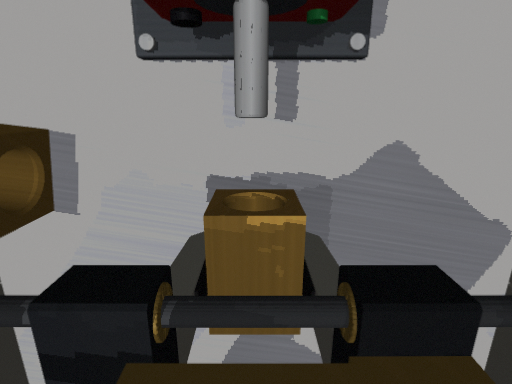

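Run:
```python
from h import *
n=np.array([-SX[1],SX[0],0])
zt=monitor.get_ee_pos()[2]
p=ST+.001*SX+.0012*n; p[2]=.0700; hit=ctrl.movel(list(p),max_speed=.05,max_force=8)
e=np.array(monitor.get_ee_pos()); print(hit,e,'rel',(e-ST)@SX,monitor.get_force(),monitor.get_opening(),monitor.get_t())
snap('side','s4');snap('wrist','w4')
```

```text
False [ 0.5340667  -0.15671989  0.06998742] rel 0.0007722444119554019 [ 0.50101527  0.7467131  -3.26645278] 0.495481212992255 11.6917
```

View pics/w4.png

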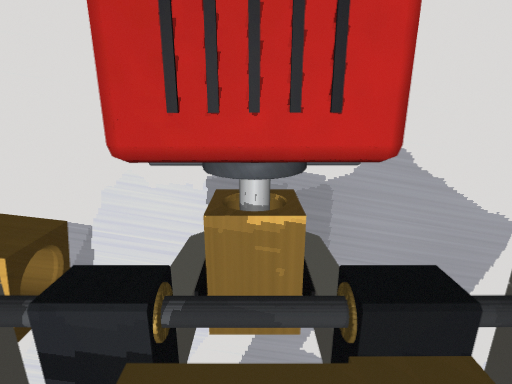

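The block is on the shaft with no contact force. I'll go 4 mm deeper for margin, check the depth, then draw off.

Run:
```python
from h import *
e=np.array(monitor.get_ee_pos()); hit=ctrl.movel(list(e+.004*SX),max_speed=.04,max_force=8)
e=np.array(monitor.get_ee_pos()); print(hit,'rel',(e-ST)@SX,monitor.get_force())
c=snap('wrist','w5'); hsv=c['color']
# block front top edge & collar
print('front top edge', [(P-ST)@SX for P in onz(c,[[255,190]],.108)])
print(monitor.get_t())
a=c['color'][130:240,180:330]; cv2.imwrite('pics/w5c.png',cv2.resize(a,None,fx=5,fy=5))
```

```text
False rel 0.005092151023949999 [-0.52221628  0.25730909 -2.59138064]
front top edge [np.float64(0.04949699990843192)]
12.0917
```

View pics/w5c.png

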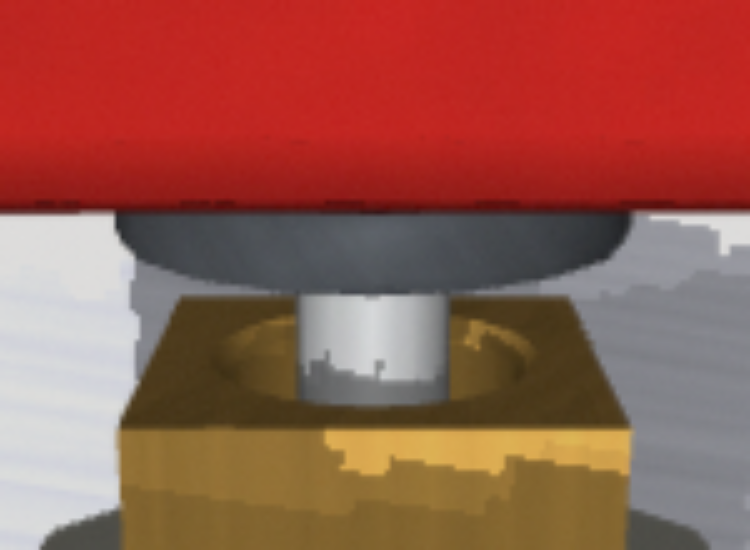

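Run:
```python
from h import *
c=vision.camera('wrist')
print('front top edge', [(P-ST)@SX for P in onz(c,[[255,215.5]],.108)],'front bottom edge',[(P-ST)@SX for P in onz(c,[[255,189.5]],.062)])
# hole rim: top of rim z=.1 ; collar bottom rim z=.085-.026
print('collar low', [(P-ST)@SX for P in onz(c,[[255,188.5]],.085-.026)])
```

```text
front top edge [np.float64(0.03751877714904981)] front bottom edge [np.float64(0.03734888500780683)]
collar low [np.float64(0.037175594470452454)]
```

Run:
```python
from h import *
c=vision.camera('wrist')
print('collar top front', [(P-ST)@SX for P in onz(c,[[255,188.5],[255,172.5]],.111)])
n=np.array([-SX[1],SX[0],0])
e=np.array(monitor.get_ee_pos())
print(ctrl.movel(list(e-.095*SX),max_speed=.08,max_force=10),monitor.get_force(),monitor.get_t())
e=np.array(monitor.get_ee_pos()); ctrl.movel([e[0],e[1],.25],max_speed=.15)
print(monitor.get_opening(),monitor.get_t())
f=lambda q: None if q is None else np.round(q,2)
for az in np.radians([-35,-20,-10,0]):
  for r,z in((.7,.6),(.75,.65),(.8,.7),(.8,.75)):
    print(np.degrees(az),r,z,f(ik([r*np.cos(az),r*np.sin(az),z],horiz(az,1))))
```

```text
collar top front [np.float64(0.05078324129987038), np.float64(0.05774720264938169)]
False [-0.06481864 -0.57254658 -2.81385765] 13.5333
0.4900436885051185 14.8833
-35.0 0.7 0.6 [-0.77 -0.7   2.16  0.97  0.19  0.61]
-35.0 0.75 0.65 [-0.75 -0.53  1.97  0.8   0.19  0.78]
-35.0 0.8 0.7 [-0.73 -0.38  1.77  0.6   0.22  0.98]
-35.0 0.8 0.75 [-0.73 -0.36  1.67  0.43  0.29  1.15]
-20.0 0.7 0.6 [-0.51 -0.7   2.16  0.97  0.19  0.61]
-20.0 0.75 0.65 [-0.49 -0.53  1.97  0.8   0.19  0.78]
-20.0 0.8 0.7 [-0.47 -0.38  1.77  0.6   0.22  0.98]
-20.0 0.8 0.75 [-0.47 -0.36  1.67  0.43  0.29  1.15]
-10.0 0.7 0.6 [-0.33 -0.7   2.16  0.97  0.19  0.61]
-10.0 0.75 0.65 [-0.31 -0.53  1.97  0.8   0.19  0.78]
-10.0 0.8 0.7 [-0.3  -0.38  1.77  0.6   0.22  0.98]
-10.0 0.8 0.75 [-0.3  -0.36  1.67  0.43  0.29  1.15]
0.0 0.7 0.6 [-0.16 -0.7   2.16  0.97  0.19  0.61]
0.0 0.75 0.65 [-0.14 -0.53  1.97  0.8   0.19  0.78]
0.0 0.8 0.7 [-0.12 -0.38  1.77  0.6   0.22  0.98]
0.0 0.8 0.75 [-0.12 -0.36  1.67  0.43  0.29  1.15]
```

The depth was about 36.5 mm. The collar front measured 50.8 mm from the tip against 50 expected. The block drew off freely, so now I turn it hole up.

Run:
```python
from h import *
az=np.radians(-20)
ctrl.reach([.8*np.cos(az),.8*np.sin(az),.75],horiz(az,1)); ctrl.wait(.5)
print(R.from_quat(monitor.get_tcp_rot()).as_matrix().round(3),monitor.get_ee_pos(),monitor.get_opening(),monitor.get_force(),monitor.get_t(),np.abs(monitor.get_joint_velocities()).max())
snap('wrist','w6');snap('side','s6');snap('top','t6')
```

```text
[[ 0.    -0.342  0.94 ]
 [-0.    -0.94  -0.342]
 [ 1.     0.    -0.   ]] [ 0.75177172 -0.27359671  0.74994841] 0.49168823427928754 [ 1.02912318  0.68209342 -2.70278279] 17.4333 0.0015692967407954252
```

View pics/w6.png

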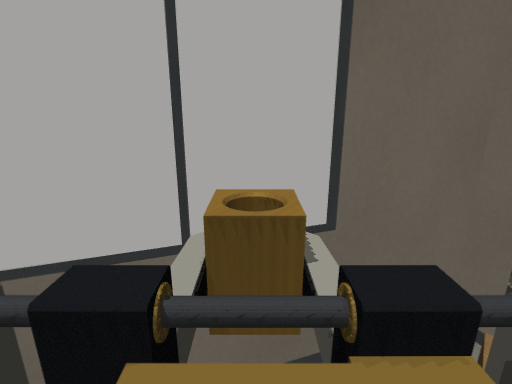

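View pics/s6.png

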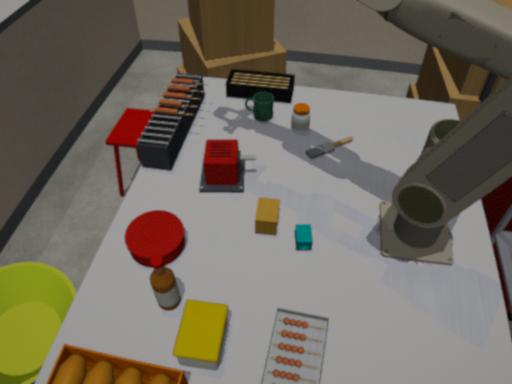

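View pics/t6.png

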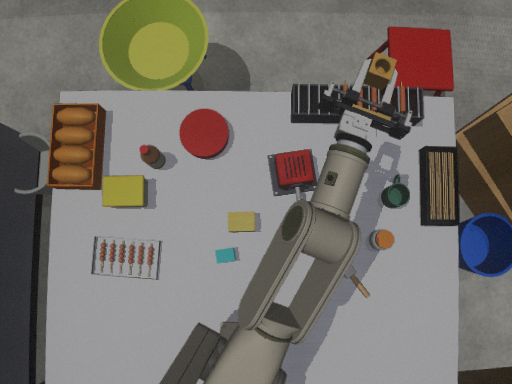

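The wrist view shows the hole up at (255,203), with the block unmoved in the grip. The top view shows the open bore at (383,66) and the bystanders where they were. The arm is still, so I'm handing in.

Run:
```python
from h import *
print(order.finish_job(),monitor.get_t())
```

```text
the job is handed in; nothing more can be done
the job is handed in; nothing more can be done
```

The job is done and handed in at about 17.6 s, with the block still in the gripper and its hole facing straight up.

- **Finding the end:** I picked up the smaller gold block with a 40 N grip. The wrist camera showed the hole in its far end, so I offered that end to the stub shaft first and no end-for-end turn was needed.
- **On the shaft:** the block slid on about 36 mm, measured in the wrist image, and the 8 N force guard never tripped. As a check on that depth, the collar measured 50.8 mm from the tip against the 50 mm given. It then drew off freely.
- **Final pose:** the tool's x axis, along which the hole faces, is vertical to three decimals, with the TCP 0.75 m above the worktop. The grip opening is unchanged, the joints are at rest, and the only force is the block's weight of about 2.7 N. Apart from the gripper, nothing touches the block.
- **Bystanders:** nothing else looks moved in the last top and side pictures. No check failed. The stub tip position differed by up to 5 mm between views, which was within the 7 mm of clearance around the shaft.

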